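Dock the vial rack on the shaker

TASK

Dock the vial rack on the shaker platform so that it cannot walk off when the shaker runs: slide it along, without lifting it, until the slot in its far end is fully on the upright post, then swing it about the post by pushing sideways near its other end until the sprung roller clicks behind its tongue and the rack lies home against the stop screw. The vials are full of sample: push gently, never harder than about 20 N, and leave the rest of the bench alone.

Things in the scene. Friction and masses are not known exactly. Their poses are not given: they have to be found in the camera images.
- shaker: Low orbital shaker fixed to the bench, control panel on its near side, with an aluminium platform 310 mm (x) by 242 mm (y) on top. Origin: under the platform's middle at bench level; platform top 85 mm above it. x points away from the panel, y to the left seen from the panel. Place and yaw differ each time. Nothing stands higher than 65 mm above the platform.
- pivot_post: Rigid steel pin, 12 mm in diameter and 40 mm high, upright near the platform's far left corner, at x +105, y +40 mm of the shaker. Origin: on its axis at the platform's top.
- rack: Grey vial rack: block 221 mm long (x), 64 mm wide (y -32 to +32), 42 mm high, 0.5 to 0.72 kg; its capped vials stay in their wells and reach 60 mm above the platform. Origin: underside, where the post's axis lies once the slot is fully on the post. x points along the rack to the slotted far end. Faces: far end x +26, near end x -195 mm. It starts loose on the platform.
- rack_mouth (a point): Mouth of the rack's slot in its far end (rack x +26, z 21 mm), axes as the rack. The slot goes through the whole height: 38 mm wide at the mouth, narrowing to 14.5 mm at rack x +6, then straight to its bottom at x -7 mm. At the start the rack is 20 to 36 mm short of the post and turned 0.38 to 0.52 rad anticlockwise of shaker x, its near end out to the right.
- rack_end (a point): Middle of the flat near end face, free above the tongue (rack x -195, y 0, z 33 mm), axes as the rack: the place to push the rack endwise, which takes 2 to 6 N. Once the slot is on the post, a sideways push near this end needs only 1 to 3 N until the roller is met.
- rack_tongue (a point): Middle of the steel tongue on the near end (rack x -204, y 0, z 15.5 mm), axes as the rack. The tongue reaches from the end face to x -213 mm, lies 7 to 24 mm above the platform, and is 26 mm wide at its root (y -9 to +17) with a blunt point at y 0.
- catch_foot: Slotted steel foot 34x116x3 mm fixed at the platform's near left corner; origin: middle of its underside. On it an L-shaped stop block is clamped by hand, anywhere within 18 mm either way along shaker y: not measured, to be found by feel. In mid position the docked rack is parallel to shaker x, else up to 0.1 rad off. The block stands 30 mm high.
- catch_nominal (a point): Where the sprung roller (9 mm wide) of the stop block stands when the block is clamped in mid position, 15.5 mm above the platform. Swung in from the right, the tongue meets it 20 to 30 mm before home; the push near the end rises by 4 to 7 N and falls off once the point has passed, 3 to 9 mm before home. The roller then holds the rack at the stop with about 5 N.
- stop_nominal (a point): Where the rigid rounded tip of the stop screw stands when the block is clamped in mid position, 20 mm above the platform; it meets the rack's left side at about rack x -185 mm. With the rack on it, the push rises steeply. Axes of the shaker.
- jar: white plastic jar with screw lid, 76 mm wide, 88 mm high; bystander on the bench
- bottle: clear dropping bottle with a green teat, 53 mm wide, 144 mm high; bystander
- phial: small amber phial with black cap, 44 mm wide, 91 mm high; bystander
- dish: hexagonal weighing dish, 92x106x19 mm; bystander
- marker: felt pen 128 mm long, 12 mm thick, lying on the bench; bystander
- calc: pocket calculator 159x79x17 mm, lying on the bench; bystander
- spare_vial: single capped vial, 22 mm wide, 45 mm high, standing on the bench beside the shaker's near end; bystander
- cap: blue screw cap, 28 mm wide, 17 mm high, on the bench to the right of the shaker; bystander

How it is judged (in metres and radians):
On the way:
1. the slot is fully on the post (horizontal distance between rack and pivot_post below 0.005 m), for 0.1 s.
At the end, for the whole second after the job is handed in: The rack stands flat on the platform with its slot fully on the post (its origin within 5 mm of the post's axis), it lies within 0.13 rad of the shaker's x axis, the catch block (roller and stop screw) holds it with more than 7 N in all, it is at rest and the robot does not touch it (horizontal distance between rack and pivot_post below 0.005 m and angle between the x axis of rack and the x axis of shaker, either way round below 0.13 rad and contact force between rack and catch_foot above 7 N and z of rack in the frame of shaker below 0.088 m and angle between rack's own z axis and vertical below 0.03 rad and linear speed of rack below 0.01 m/s and contact force between each of the fingers, the arm and rack below 0.2 N).
It fails at once if the robot pushes the rack with more than 28 N (contact force between any of the fingers, the arm and rack above 28 N).
It fails at once if the rack is lifted by more than 12 mm or tipped by more than 0.12 rad (height (world z) of rack above 0.097 m or angle between rack's own z axis and vertical above 0.12 rad).
It fails at once if a bystander is moved by more than 20 mm (distance of any of jar, bottle, phial, dish, marker, calc, spare_vial, cap from where it was at the start of the episode above 0.02 m).
It also fails if it takes over 69 s, if anything falls off the work surface, if the arm or the gripper's body presses on something with over 40 N, if the wrist force passes 120 N, or if a joint passes its speed limit or range.

ROBOT

A 6-joint arm with a two-finger parallel gripper is mounted at the origin on a cart in front of the work surface, level with it; the furniture and walls round the work are solid. World frame = base frame: x ahead of the robot, y to its left, z up, the work surface at z = 0. Lengths are in mm, angles in rad, forces in N, time in s.
With the tool pointing down it reaches from about 425 to 925 mm from the base axis. Payload 12.5 kg.
Tool frame: the origin (TCP) lies at the very end of the fingers, on their centre line; the grasp point (between the pads) lies 19 mm behind it; z points along the fingers, y is the line along which they close (so a half turn about z gives the same grasp; the last joint's range is limited). The gripper opens to 85 mm and grips with 20 to 120 N. Pads are 22 mm wide; open, the fingers measure 114 mm over their backs; the gripper's body (76 mm by 85 mm) begins 54 mm behind the grasp point. The pads swing forward as they close: fully open they stand 13 mm farther back than shut.
Start: joints at [1.102, 0.491, 1.559, -0, 1.092, -0.106], TCP at [221.792, 584.34, 231.327] pointing down, gripper open.
Joint ranges: [-3.1, 3.1], [-0.84, 2.19], [0.05, 2.79], [-1.13, 4.28], [0.06, 2.93], [-2.69, 2.69]. Speed limits (rad/s): [2.22, 2.22, 2.79, 3.14, 3.14, 3.14].

INTERFACE

Orientations are given as a rotation vector (axis times angle).
In Python, from workcell import observe, grab_frame, job_done gives the robot as it stands.
- The arm moves only by the shell command python3 -m handwheel 'ROWS'. ROWS is JSON, a list of rows, each a list of 3 entries, a list of its own where there are three numbers: the opening, from 0 (shut) to 1 (fully open), then the shift along the tool's x, y, z each as a share of 400 mm, from -1 to 1, then the turn, a rotation vector about the tool's x, y, z each as a share of 90 degrees, from -1 to 1. A call has 1 to 5 rows; each row is the pose to reach, as a shift and turn from the pose commanded when the call began, along the tool's axes at that moment; what a row does not reach only later rows make up. A row lasts 1/10 s, in which the tool goes at most 50 mm and 8.59 degrees, less where a joint would pass 70% of its speed; a pose out of reach is approached as far as the arm can. A call with a number of a shift or a turn outside -1 to 1 is refused whole. A call with a gripper value outside its range is refused whole. The fingers move at their own pace and stop on an object; the grip force is fixed at half the most. Time passes only in rows, so rows that repeat a pose let the fingers close. It gives the time, the measured TCP pose, the force, the opening and the grip force at its end, in the units of the state.
- observe(): the state, without advancing time (a new reading comes with each control period).
- grab_frame(name): name is "side" or "top"; returns a dict with "image" (384x512x3 uint8, blue, green, red), "K" (3x3 intrinsics, pixels), "world_to_cam" (4x4, takes a point from world to camera coordinates). Camera axes: x right, y up, looking along -z (the intrinsics and any distortion apply to the point x, -y, -z); pixel columns grow to the right and rows downward; lengths in mm; the calibration is good to about 2 mm. A picture is of the moment at which its call begins. There is no depth.
- job_done(): hands the job in; it is judged then, once.
The state is a dict: "clock": time; "joint_positions": joint angles; "qd": joint speeds; "effort": joint torques, N m; "eef_pos": TCP position; "orientation": TCP orientation; "ft_force": force on the tool from outside, world axes, zero at the start; "moment": the same for the moment, N m; "gripper_width": finger opening in mm; "grasp_force": force on a finger pad.
Only numpy, scipy, OpenCV 4.12 (cv2) and the standard library are available. Lean on these libraries where they do the work, as an engineer would, in place of code of your own. Each camera call takes 0.05 s, during which the arm holds its last target. There are 200 camera calls.

## Working session

There is one attempt and no reset: what is moved stays moved. The work goes in short steps, Python scripts to look and compute and a shell command to move; the robot and the scene stay as the last step left them, time stands still between calls to the robot, and variables do not carry over. Pictures are saved under pics/ and viewed, at most 10 in all, crops included, and the job is handed in when it is done.

```bash
ls; mkdir -p pics; python3 - <<'E'
from workcell import *
import cv2,numpy as np
for n in("top","side"):
    f=grab_frame(n);cv2.imwrite(f"pics/{n}0.png",cv2.resize(f["image"],(800,600),interpolation=cv2.INTER_CUBIC));print(n,f["K"],f["world_to_cam"],[k for k in f])
    np.savez(f"{n}0.npz",**{k:v for k,v in f.items()})
print(observe())
E
```

```text
pics
top [[422.15363442   0.         255.19800941]
 [  0.         422.15363442 192.59674599]
 [  0.           0.           1.        ]] [[-1.76959763e-02 -9.99841852e-01 -1.76739916e-03 -5.72350638e+01]
 [ 9.81253366e-01 -1.77062129e-02  1.91907064e-01 -4.74026405e+02]
 [-1.91908008e-01  1.66171646e-03  9.81411512e-01 -1.43998413e+03]
 [ 0.00000000e+00  0.00000000e+00  0.00000000e+00  1.00000000e+00]] ['image', 'K', 'world_to_cam']
side [[385.55576692   0.         252.63022277]
 [  0.         385.55576692 198.46341047]
 [  0.           0.           1.        ]] [[-8.72067830e-01  4.89310439e-01 -8.54362808e-03  4.65319009e+02]
 [-3.63003351e-01 -6.35052802e-01  6.81862527e-01  6.31982806e+01]
 [ 3.28216797e-01  5.97731740e-01  7.31430448e-01 -1.56442297e+03]
 [ 0.00000000e+00  0.00000000e+00  0.00000000e+00  1.00000000e+00]] ['image', 'K', 'world_to_cam']
{'clock': 0.1, 'joint_positions': array([ 1.10239047e+00,  4.91491157e-01,  1.55935341e+00,  3.18774374e-05,
        1.09171805e+00, -1.05603726e-01]), 'qd': array([ 0.00072158, -0.00244867, -0.00294219,  0.00078235,  0.00017668,
        0.0005859 ]), 'effort': array([ 2.22241819e-03, -6.19439721e+01, -2.62025428e+01, -1.30055037e-04,
        2.97459534e-03,  3.04384400e-05]), 'eef_pos': array([221.69951587, 584.15961546, 230.80331698]), 'orientation': array([-5.66736139e-01, -3.08974382e+00,  1.44856889e-03]), 'ft_force': array([-0.36576267, -0.73452156, -0.73273734]), 'moment': array([ 1.69710521e-02,  9.64873832e-05, -4.34452788e-02]), 'grasp_force': 0.0, 'gripper_width': 85.78373231593079}
```

View pics/top0.png

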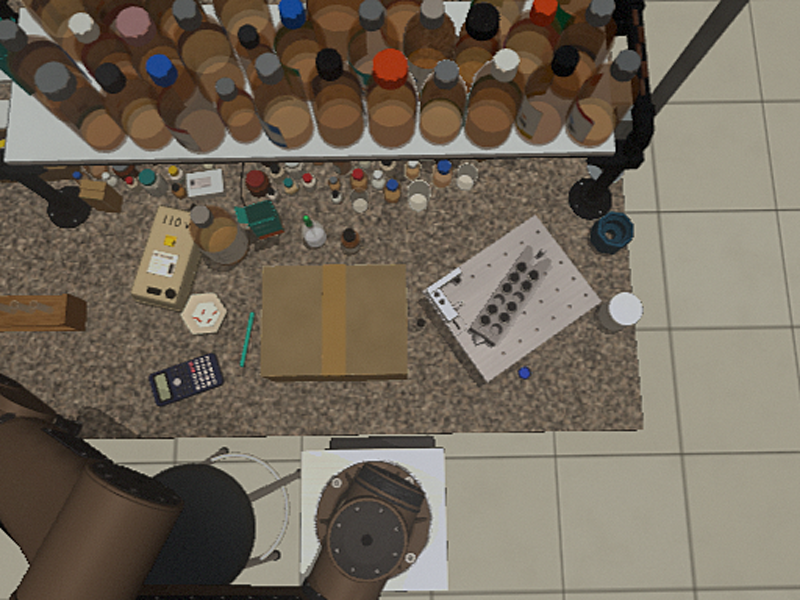

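View pics/side0.png

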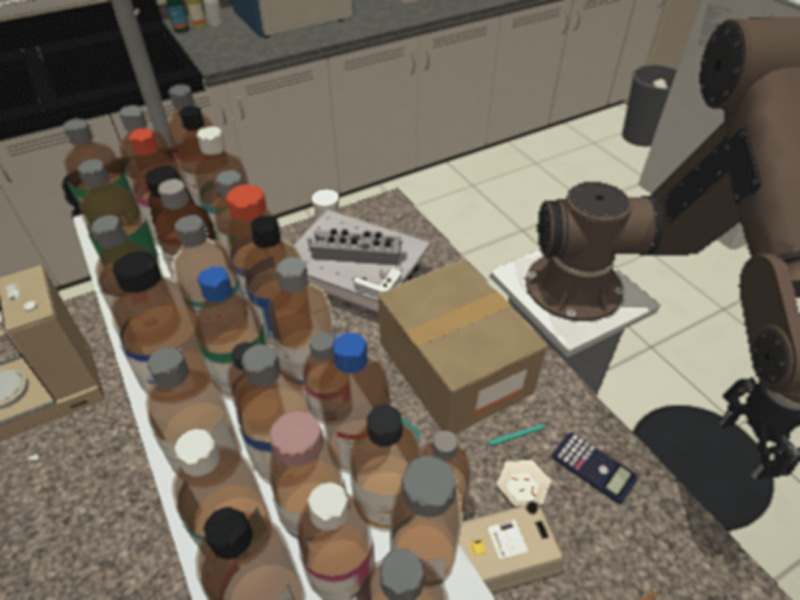

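```bash
python3 - <<'E'
import cv2,numpy as np
im=np.load("top0.npz")["image"];cv2.imwrite("pics/t1.png",cv2.resize(im[130:250,262:422],(800,600),interpolation=cv2.INTER_CUBIC))
im=np.load("side0.npz")["image"];cv2.imwrite("pics/s1.png",cv2.resize(im[115:205,180:300],(800,600),interpolation=cv2.INTER_CUBIC))
E
```

```text
(no output)
```

View pics/t1.png

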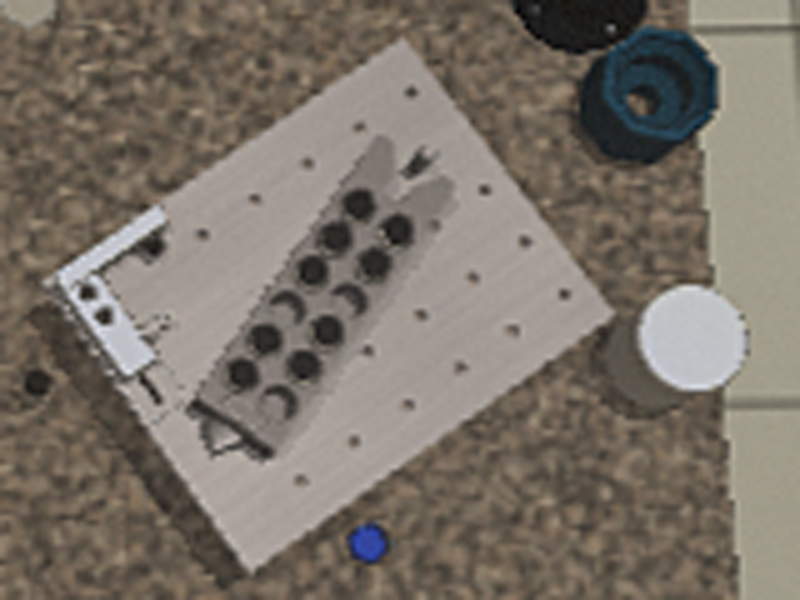

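View pics/s1.png

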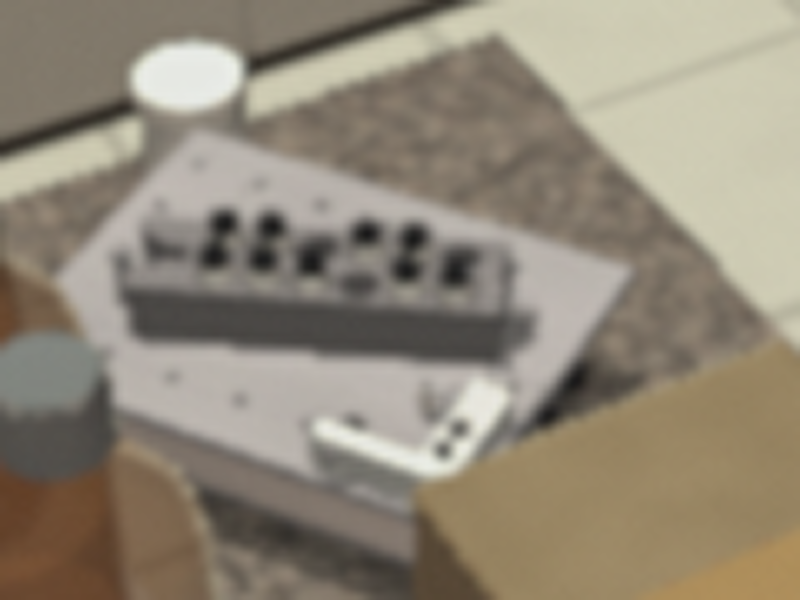

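```bash
cat > lib.py <<'E'
import numpy as np
from scipy.optimize import least_squares
def proj(f,P):
    P=np.atleast_2d(P);p=P@f["world_to_cam"][:3,:3].T+f["world_to_cam"][:3,3]
    p=p*[1,-1,-1];u=p@f["K"].T;return u[:,:2]/u[:,2:]
def place(pose,L):
    x,y,a=pose;L=np.atleast_2d(L).astype(float);c,s=np.cos(a),np.sin(a)
    return np.c_[x+c*L[:,0]-s*L[:,1],y+s*L[:,0]+c*L[:,1],L[:,2]]
def fit(f,L,px,x0):
    r=least_squares(lambda q:(proj(f,place(q,L))-px).ravel(),x0,x_scale=[100,100,1])
    return r.x,np.abs(r.fun).max()
def back(f,px,z):
    return least_squares(lambda q:(proj(f,[[q[0],q[1],z]])-px).ravel(),[600,-300]).x
def crop(px,o=(262,130),s=5): return (np.array(px)+.5)/s-.5+np.array(o)
E
python3 - <<'E'
from lib import *
T=np.load("top0.npz");S=np.load("side0.npz")
pl=[[155,121,85],[155,-121,85],[-155,-121,85],[-155,121,85]]
s,e=fit(T,pl,crop([(404,40),(613,313),(252,572),(45,283)]),[600,-400,-.6]);print("shaker",s,e)
r,e=fit(T,[[-195,32,127],[-195,-32,127],[26,25.5,127],[26,-25.5,127]],crop([(200,398),(275,450),(383,143),(444,182)]),[600,-400,-.2]);print("rack",r,e)
post=place(s,[[105,40,85]])[0];print("post",post,"yawdiff",r[2]-s[2],"dist",np.linalg.norm(post[:2]-r[:2]))
c,si=np.cos(r[2]),np.sin(r[2]);d=post[:2]-r[:2];print("post in rack",c*d[0]+si*d[1],-si*d[0]+c*d[1])
def tc(f,P,o=(262,130),k=5):return ((proj(f,P)-o+.5)*k-.5).round().tolist()
print("post px base/top",tc(T,[post,post+[0,0,40]]))
print("side: plat",tc(S,place(s,pl),(180,115),20/3),"rack",tc(S,place(r,[[-195,32,127],[-195,-32,127],[26,25,127],[26,-25,127]]),(180,115),20/3))
for n,p,z in(("jar",(692,337),88),("bottlecap",(0,0),0)):print(n,back(T,crop([p]),z))
for n,p,z in(("cartTL",(262,266),0),("cartTR",(407,266),0),("BR",(407,376),0),("BL",(262,376),0),("shelf",(615,160),0),("cornerbench",(630,430),0)):print(n,[back(T,(np.array(p)+.5)/1.5625-.5,z).round() for z in(0,150,200)])
E
```

```text
shaker [ 472.28547086 -313.53717172   -0.9817037 ] 0.7089135094780659
rack [ 537.34364565 -353.91843704   -0.62314566] 1.032580482149399
post [ 563.88199346 -378.6146413    85.        ] yawdiff 0.35855803742855863 dist 36.25170905254518
post in rack 35.96289637705291 -4.566890999765757
post px base/top [[416.0, 168.0], [428.0, 152.0]]
side: plat [[-13.0, 355.0], [202.0, 127.0], [639.0, 267.0], [455.0, 525.0]] rack [[509.0, 312.0], [521.0, 240.0], [132.0, 278.0], [149.0, 223.0]]
jar [ 440.49017996 -558.89031777]
bottlecap [721.45655147 -93.95628682]
cartTL [array([572., 255.]), array([534., 223.]), array([521., 212.])]
cartTR [array([566., -86.]), array([528., -84.]), array([516., -83.])]
BR [array([308., -81.]), array([296., -79.]), array([292., -78.])]
BL [array([314., 249.]), array([302., 218.]), array([297., 207.])]
shelf [array([ 821., -595.]), array([ 758., -542.]), array([ 737., -525.])]
cornerbench [array([ 179., -577.]), array([ 180., -526.]), array([ 180., -509.])]
```

```bash
cat >> lib.py <<'E'
from scipy.spatial.transform import Rotation as Ro
def shares(p0,R0,p,yaw):
    Rt=np.array([[np.cos(yaw),np.sin(yaw),0],[np.sin(yaw),-np.cos(yaw),0],[0,0,-1]])
    d=R0.T@(np.array(p)-p0)/400;t=Ro.from_matrix(R0.T@Rt).as_rotvec()/(np.pi/2)
    return np.r_[d,t].round(4).tolist(),Rt
def plan(wps):
    from workcell import observe
    o=observe();p=o["eef_pos"];R=Ro.from_rotvec(o["orientation"]).as_matrix()
    print("t",o["clock"],"at",p.round(1),"yaw",np.arctan2(R[1,0],R[0,0]).round(4),"F",o["ft_force"].round(2))
    for q in wps:
        s,R=shares(p,R,q[:3],q[3]);p=np.array(q[:3]);print(q,"->",s)
E
python3 - <<'E'
from lib import *
plan([(222,584,350,2.52),(400,330,350,2.52),(500,60,350,2.52),(420,-270,350,2.52),(363,-228,200,2.52)])
E
```

```text
t 0.1 at [221.7 584.2 230.8] yaw 2.7788 F [-0.37 -0.73 -0.73]
(222, 584, 350, 2.52) -> [-0.0008, -0.0004, -0.298, -0.0006, -0.0, 0.1647]
(400, 330, 350, 2.52) -> [-0.7315, -0.2571, 0.0, 0.0, 0.0, 0.0]
(500, 60, 350, 2.52) -> [-0.5963, -0.4032, 0.0, 0.0, 0.0, 0.0]
(420, -270, 350, 2.52) -> [-0.3178, -0.7872, 0.0, 0.0, 0.0, 0.0]
(363, -228, 200, 2.52) -> [0.177, 0.0024, 0.375, 0.0, 0.0, 0.0]
```

```bash
H="python3 -m handwheel"
python3 -m handwheel '[[0,[0,0,-0.15],[0,0,0.08]],[0,[0,0,-0.298],[0,0,0.165]],[0,[0,0,-0.298],[0,0,0.165]],[0,[0,0,-0.298],[0,0,0.165]]]'
python3 -m handwheel '[[0,[-0.366,-0.129,0],[0,0,0]],[0,[-0.366,-0.129,0],[0,0,0]],[0,[-0.366,-0.129,0],[0,0,0]],[0,[-0.366,-0.129,0],[0,0,0]]]'
python3 -m handwheel '[[0,[-0.366,-0.129,0],[0,0,0]],[0,[-0.366,-0.129,0],[0,0,0]],[0,[-0.366,-0.129,0],[0,0,0]],[0,[-0.366,-0.129,0],[0,0,0]]]'
python3 -c "from lib import *; plan([(500,60,350,2.52),(420,-270,350,2.52)])"
```

```text
clock: 0.5
eef_pos: [222.0, 584.8, 353.7]
orientation: [0.961, 2.99, 0.008]
ft_force: [-0.2, 0.0, -0.2]
gripper_width: 28.0
grasp_force: 0.0
clock: 0.9
eef_pos: [312.7, 453.5, 349.4]
orientation: [-0.966, -2.989, 0.004]
ft_force: [-0.0, 1.6, 0.9]
gripper_width: -0.1
grasp_force: 0.0
clock: 1.3
eef_pos: [401.6, 326.6, 349.4]
orientation: [-0.966, -2.989, 0.003]
ft_force: [0.7, 0.0, 0.6]
gripper_width: -0.1
grasp_force: 0.0
t 1.3 at [401.6 326.6 349.4] yaw 2.5161 F [0.73 0.02 0.65]
(500, 60, 350, 2.52) -> [-0.5898, -0.3963, -0.0009, -0.0012, -0.0, -0.0025]
(420, -270, 350, 2.52) -> [-0.3178, -0.7872, 0.0, 0.0, 0.0, 0.0]
```

```bash
python3 -m handwheel '[[0,[-0.295,-0.2,0],[0,0,0]],[0,[-0.295,-0.2,0],[0,0,0]],[0,[-0.295,-0.2,0],[0,0,0]],[0,[-0.295,-0.2,0],[0,0,0]]]' >/dev/null
python3 -m handwheel '[[0,[-0.295,-0.2,0],[0,0,0]],[0,[-0.295,-0.2,0],[0,0,0]],[0,[-0.295,-0.2,0],[0,0,0]],[0,[-0.295,-0.2,0],[0,0,0]]]' >/dev/null
python3 -m handwheel '[[0,[-0.159,-0.393,0],[0,0,0]],[0,[-0.159,-0.393,0],[0,0,0]],[0,[-0.159,-0.393,0],[0,0,0]],[0,[-0.159,-0.393,0],[0,0,0]]]' >/dev/null
python3 -m handwheel '[[0,[-0.159,-0.393,0],[0,0,0]],[0,[-0.159,-0.393,0],[0,0,0]],[0,[-0.159,-0.393,0],[0,0,0]],[0,[-0.159,-0.393,0],[0,0,0]],[0,[-0.159,-0.393,0],[0,0,0]]]'
python3 - <<'E'
from lib import *
from workcell import *
import cv2
plan([(363,-228,180,2.52)])
f=grab_frame("top");np.savez("top1.npz",**f)
cv2.imwrite("pics/t2.png",cv2.resize(f["image"][130:250,242:402],(800,600),interpolation=cv2.INTER_CUBIC))
f=grab_frame("side");np.savez("side1.npz",**f)
E
```

```text
clock: 3.0
eef_pos: [418.5, -268.2, 349.4]
orientation: [-0.964, -2.989, -0.001]
ft_force: [0.3, -0.3, -0.1]
gripper_width: -0.1
grasp_force: 0.0
t 3.0 at [ 418.5 -268.2  349.4] yaw 2.5176 F [ 0.29 -0.28 -0.06]
(363, -228, 180, 2.52) -> [0.1706, 0.0005, 0.4238, 0.0002, -0.001, -0.0015]
```

```bash
python3 - <<'E'
from lib import *
T=np.load("top0.npz")
A=np.array([back(T,crop([p]),145) for p in[(359,204),(336,237),(313,270),(265,340),(242,374)]])
B=np.array([back(T,crop([p]),145) for p in[(398,229),(375,263),(327,330),(303,365)]])
for M in(A,B):
    d=M[0]-M[-1];print(np.arctan2(d[1],d[0]),M[0],np.linalg.norm(d))
m=(A[0]+B[0])/2;y=-0.61
d=m-np.array([537.3,-353.9]);print("mid of first caps in rack",d@[np.cos(y),np.sin(y)],d@[-np.sin(y),np.cos(y)])
E
```

```text
-0.6311237123617132 [ 523.79391752 -325.92222238] 139.5894251323499
-0.6411492547201405 [ 506.32455582 -350.78655752] 112.2967803322957
mid of first caps in rack -27.135171722749416 0.000918862380031568
```

```bash
python3 -m handwheel '[[0,[0.171,0,0.1],[0,0,0]],[0,[0.171,0,0.3],[0,0,0]],[0,[0.171,0,0.39],[0,0,0]],[0,[0.171,0,0.39],[0,0,0]],[0,[0.171,0,0.39],[0,0,0]]]'
python3 - <<'E'
from lib import *
from workcell import *
import cv2
plan([(363,-228,115,2.53)])
f=grab_frame("top");np.savez("top2.npz",**f)
cv2.imwrite("pics/t3.png",cv2.resize(f["image"][140:230,252:372],(800,600),interpolation=cv2.INTER_CUBIC))
E
```

```text
clock: 3.6
eef_pos: [361.7, -224.5, 191.8]
orientation: [-0.956, -2.986, -0.005]
ft_force: [-0.1, 0.6, 0.8]
gripper_width: 0.3
grasp_force: 0.0
t 3.6 at [ 361.7 -224.5  191.8] yaw 2.5216 F [-0.15  0.58  0.79]
(363, -228, 115, 2.53) -> [-0.009, -0.0055, 0.1918, 0.0006, -0.0044, -0.0053]
```

View pics/t3.png

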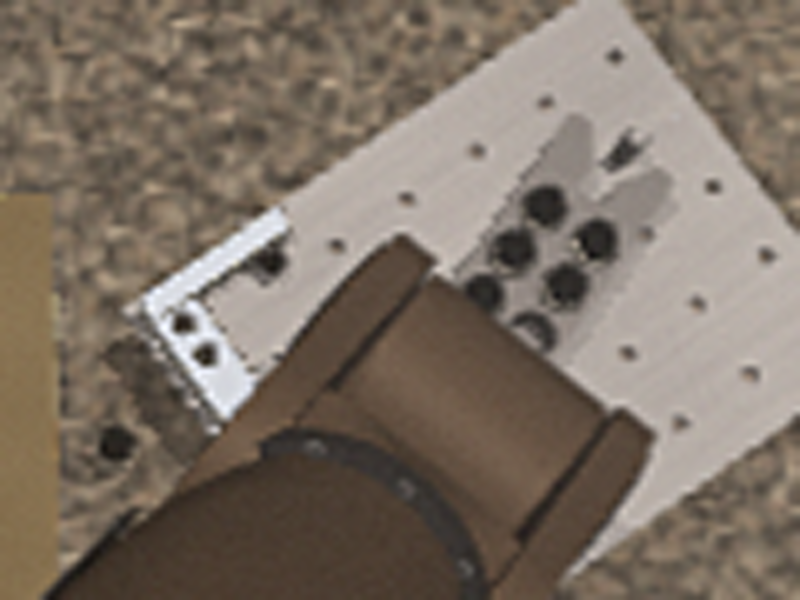

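```bash
python3 -m handwheel '[[0,[-0.002,-0.006,0.1],[0,0,0]],[0,[-0.002,-0.006,0.15],[0,0,0]],[0,[-0.002,-0.006,0.15],[0,0,0]]]'
python3 -m handwheel '[[0,[0,0,0.02],[0,0,0]],[0,[0,0,0.04],[0,0,0]],[0,[0,0,0.04],[0,0,0]]]'
python3 - <<'E'
from lib import *
from workcell import *
plan([(363,-228,115,2.517),(371,-234,115,2.517)])
print(proj(np.load("top0.npz"),[[363,-228,115]])*5-np.array([262,130])*5)
E
```

```text
clock: 3.95
eef_pos: [362.7, -229.5, 134.4]
orientation: [-0.96, -2.99, -0.001]
ft_force: [-0.5, -0.9, 0.1]
gripper_width: -0.2
grasp_force: 0.0
clock: 4.25
eef_pos: [362.3, -229.9, 118.6]
orientation: [0.961, 2.991, -0.0]
ft_force: [0.1, 0.2, -0.6]
gripper_width: 0.6
grasp_force: 0.0
t 4.25 at [ 362.3 -229.9  118.6] yaw 2.5198 F [ 0.15  0.19 -0.65]
(363, -228, 115, 2.517) -> [0.0013, 0.0048, 0.009, 0.0, 0.0002, 0.0018]
(371, -234, 115, 2.517) -> [-0.025, -0.0005, 0.0, 0.0, 0.0, 0.0]
[[213.90756555 451.55767728]]
```

```bash
python3 -m handwheel '[[0,[0,0.004,0.008],[0,0,0]],[0,[0,0.004,0.008],[0,0,0]]]' | grep -E "eef|ft_f"
for i in 1 2 3 4; do python3 -m handwheel '[[0,[-0.005,0,0],[0,0,0]],[0,[-0.0075,0,0],[0,0,0]]]' | grep -E "eef|ft_f"; done
```

```text
eef_pos: [363.1, -228.5, 115.4]
ft_force: [-0.6, 0.3, 0.3]
eef_pos: [365.7, -230.5, 115.5]
ft_force: [-0.4, 0.3, 0.2]
eef_pos: [368.1, -232.2, 115.3]
ft_force: [0.6, -0.2, -0.6]
eef_pos: [370.5, -234.0, 115.3]
ft_force: [0.3, 0.2, -0.2]
eef_pos: [372.0, -235.0, 115.1]
ft_force: [-7.8, 3.9, 7.2]
```

```bash
for i in 1 2 3; do python3 -m handwheel '[[0,[-0.003,0,0],[0,0,0]],[0,[-0.005,0,0],[0,0,0]]]' | grep -E "eef|ft_f"; done; python3 -c "
from workcell import *;print(observe()['moment'])"
```

```text
eef_pos: [373.4, -235.9, 115.1]
ft_force: [-6.1, 5.0, 4.6]
eef_pos: [375.1, -237.1, 115.2]
ft_force: [-6.3, 3.4, 4.0]
eef_pos: [376.7, -238.2, 115.1]
ft_force: [-6.0, 3.5, 5.1]
[ 0.60208558  0.85540101 -0.05627572]
```

```bash
for i in 1 2 3 4 5; do python3 -m handwheel '[[0,[-0.005,0,0],[0,0,0]],[0,[-0.01,0,0],[0,0,0]]]' | grep -E "eef|ft_f"; done; python3 - <<'E'
from lib import *
from workcell import *
import cv2
f=grab_frame("top")
cv2.imwrite("pics/t4.png",cv2.resize(f["image"][140:200,312:392],(800,600),interpolation=cv2.INTER_CUBIC))
E
```

```text
eef_pos: [379.9, -240.6, 115.1]
ft_force: [-5.5, 3.8, 3.7]
eef_pos: [383.2, -242.9, 115.1]
ft_force: [-5.0, 3.6, 4.8]
eef_pos: [386.4, -245.2, 115.1]
ft_force: [-5.3, 3.9, 4.7]
eef_pos: [389.6, -247.5, 115.1]
ft_force: [-7.1, 5.4, 6.3]
eef_pos: [392.4, -249.3, 115.1]
ft_force: [-7.2, 5.6, 7.6]
```

View pics/t4.png

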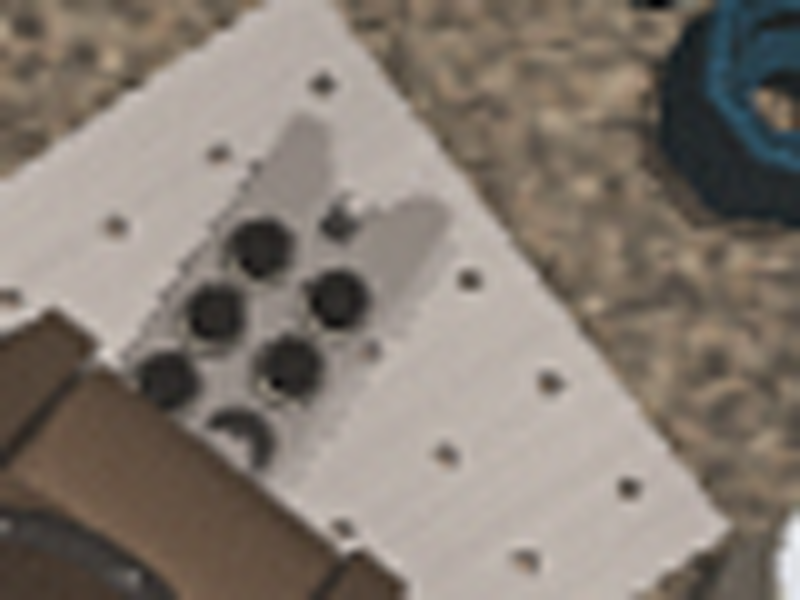

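```bash
for i in 1 2 3 4; do python3 -m handwheel '[[0,[-0.003,0,0],[0,0,0]],[0,[-0.005,0,0],[0,0,0]]]' | grep -E "eef|ft_f"; done
```

```text
eef_pos: [394.6, -251.0, 115.1]
ft_force: [-5.5, 4.3, 4.0]
eef_pos: [396.3, -252.3, 115.1]
ft_force: [-5.6, 2.5, 3.4]
eef_pos: [397.9, -253.4, 115.1]
ft_force: [-4.2, 2.7, 3.3]
eef_pos: [399.5, -254.6, 115.1]
ft_force: [-4.8, 3.4, 4.0]
```

```bash
for i in 1 2 3; do python3 -m handwheel '[[0,[-0.002,0,0],[0,0,0]],[0,[-0.004,0,0],[0,0,0]]]' | grep -E "eef|ft_f" ; done
```

```text
eef_pos: [400.3, -255.1, 115.0]
ft_force: [-10.7, 5.8, 8.0]
eef_pos: [400.4, -255.1, 115.0]
ft_force: [-17.3, 9.5, 14.4]
eef_pos: [400.5, -255.2, 115.0]
ft_force: [-23.3, 13.1, 20.7]
```

```bash
python3 -m handwheel '[[0,[0.015,0,0],[0,0,0]],[0,[0.03,0,0],[0,0,0]],[0,[0.03,0,0],[0,0,0]]]'
python3 - <<'E'
from lib import *
from workcell import *
import cv2
f=grab_frame("side");np.savez("side3.npz",**f)
T=np.load("top0.npz")
o=observe();print(o['eef_pos'],o['ft_force'])
# near-end pose guess: face contact at tool centre + 11 mm
for n,p,z in(("block arm end",(150,370),118),("block corner",(60,275),118),("arm x end",(162,212),118),("roller?",(150,390),100),("cap",(369,543),17),("spare",(37,381),45)):print(n,back(T,crop([p]),z).round(1))
s=[472.3,-313.5,-0.9817]
# shaker frame coords
for p in[(150,370),(60,275),(162,212),(165,405)]:
    q=back(T,crop([p]),110)-s[:2];c,k=np.cos(s[2]),np.sin(s[2]);print(p,c*q[0]+k*q[1],-k*q[0]+c*q[1])
E
```

```text
clock: 8.6
eef_pos: [394.2, -250.9, 115.3]
orientation: [0.961, 2.991, 0.0]
ft_force: [0.2, -0.3, -0.7]
gripper_width: 0.2
grasp_force: 0.0
[ 394.63829202 -251.22345359  115.33261198] [0.02946073 0.21658733 0.62192494]
block arm end [ 419.3 -186. ]
block corner [ 485.1 -127.8]
arm x end [ 527.3 -197.8]
roller? [ 408.7 -187.2]
cap [ 310.2 -344.6]
spare [ 425.1 -113.2]
(150, 370) -134.07357893482816 27.49150159160059
(60, 275) -146.01465966524592 114.98686867473319
(162, 212) -63.85072765816316 111.20329733773139
(165, 405) -139.6772077615714 2.5554536598383564
```

```bash
python3 - <<'E'
from lib import *
o=(563.9,-378.6,-.64)
a=place(o,[[-178,-66,0]])[0];a0=np.array([394.6,-251.2])
w=np.pi
plan([(394.6,-251.2,175,w-.64),(*a[:2].round(1),175,w-.64),(*a[:2].round(1),97,w-.64)])
E
```

```text
t 8.65 at [ 394.6 -251.2  115.3] yaw 2.5196 F [0.03 0.22 0.62]
(394.6, -251.2, 175, 2.501592653589793) -> [0.0, 0.0, -0.1492, 0.0001, 0.0003, 0.0115]
(np.float64(381.7), np.float64(-325.2), 175, 2.501592653589793) -> [-0.0846, -0.1676, 0.0, 0.0, 0.0, 0.0]
(np.float64(381.7), np.float64(-325.2), 97, 2.501592653589793) -> [0.0, 0.0, 0.195, 0.0, 0.0, 0.0]
```

```bash
python3 -m handwheel '[[0,[0,0,-0.1],[0,0,0]],[0,[0,0,-0.15],[0,0,0.0115]],[0,[0,0,-0.15],[0,0,0.0115]]]' |grep -E "eef|ft_f"
python3 -m handwheel '[[0,[-0.04,-0.08,0],[0,0,0]],[0,[-0.085,-0.168,0],[0,0,0]],[0,[-0.085,-0.168,0],[0,0,0]]]'|grep -E "eef|ft_f"
python3 -m handwheel '[[0,[0,0,0.07],[0,0,0]],[0,[0,0,0.12],[0,0,0]],[0,[0,0,0.16],[0,0,0]],[0,[0,0,0.19],[0,0,0]],[0,[0,0,0.19],[0,0,0]]]'|grep -E "eef|ft_f"
python3 - <<'E'
from lib import *
from workcell import *
import cv2
plan([])
f=grab_frame("top");np.savez("top4.npz",**f)
g=grab_frame("side");np.savez("side4.npz",**g)
cv2.imwrite("pics/ts5.png",np.hstack([cv2.resize(f["image"][130:250,262:342],(400,600),interpolation=cv2.INTER_CUBIC),cv2.resize(g["image"][115:205,220:280],(400,600),interpolation=cv2.INTER_CUBIC)]))
E
```

```text
eef_pos: [395.7, -252.1, 177.5]
ft_force: [0.2, -0.8, -1.0]
eef_pos: [381.5, -328.9, 174.4]
ft_force: [-0.5, 0.1, 0.1]
eef_pos: [381.3, -324.7, 97.6]
ft_force: [-0.4, 0.4, 0.1]
t 9.75 at [ 381.3 -324.7   97.6] yaw 2.5018 F [-0.36  0.44  0.09]
```

View pics/ts5.png

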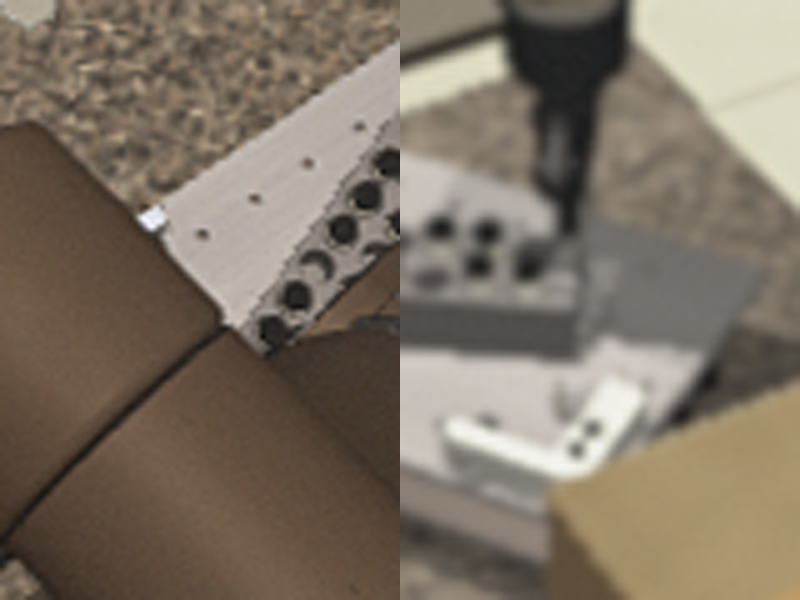

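```bash
python3 -m handwheel '[[0,[0,0.01,0],[0,0,0]],[0,[0,0.025,0],[0,0,0]]]'|grep -E "eef|ft_f"
for i in 1 2 3 4; do python3 -m handwheel '[[0,[0,0.005,0],[0,0,0]],[0,[0,0.0075,0],[0,0,0]]]' | grep -E "eef|ft_f" ; done
```

```text
eef_pos: [388.0, -317.4, 99.9]
ft_force: [-0.8, -0.3, -0.6]
eef_pos: [389.8, -314.6, 99.6]
ft_force: [0.5, 0.4, -0.5]
eef_pos: [391.4, -312.4, 99.3]
ft_force: [0.3, -0.3, 0.6]
eef_pos: [393.1, -310.0, 99.2]
ft_force: [-0.3, -0.5, 0.2]
eef_pos: [394.9, -307.6, 99.2]
ft_force: [-0.7, 0.1, 0.1]
```

```bash
for i in 1 2 3 4; do python3 -m handwheel '[[0,[0.001,0.005,0],[0,0,0.007]],[0,[0.002,0.01,0],[0,0,0.0143]]]' | grep -E "eef|ft_f" ; done
```

```text
eef_pos: [396.5, -304.0, 99.2]
ft_force: [-2.5, -1.5, 0.0]
eef_pos: [398.2, -300.2, 99.2]
ft_force: [-4.3, -1.1, 0.9]
eef_pos: [400.2, -296.5, 99.2]
ft_force: [-3.1, 0.6, -0.2]
eef_pos: [402.4, -293.0, 99.2]
ft_force: [-2.6, -0.6, 0.9]
```

```bash
for i in 1 2 3 4; do python3 -m handwheel '[[0,[0.001,0.005,0],[0,0,0.007]],[0,[0.0023,0.01,0],[0,0,0.0143]]]' | grep -E "eef|ft_f" ; done
python3 -c "
from lib import *
plan([]);from workcell import observe
p=observe()['eef_pos'][:2]-[563.9,-378.6];print(np.linalg.norm(p),np.arctan2(-p[1],-p[0])-np.arctan2(42,178))"
```

```text
eef_pos: [404.4, -289.5, 99.2]
ft_force: [-3.2, -0.8, -0.7]
eef_pos: [406.4, -285.9, 99.2]
ft_force: [-2.7, -1.1, -1.6]
eef_pos: [408.6, -282.4, 99.3]
ft_force: [-2.8, -0.0, -0.2]
eef_pos: [410.8, -279.0, 99.2]
ft_force: [-2.9, -1.2, 0.2]
t 12.45 at [ 410.8 -279.    99.2] yaw 2.3209 F [-2.91 -1.2   0.2 ]
182.69842986137488 -0.8085870161196698
```

```bash
for i in 1 2 3 ; do python3 -m handwheel '[[0,[0.001,0.005,0],[0,0,0.007]],[0,[0.0023,0.01,0],[0,0,0.0143]]]' | grep -E "eef|ft_f" ; done
```

```text
eef_pos: [413.1, -275.6, 99.3]
ft_force: [-3.0, 0.7, -0.4]
eef_pos: [415.4, -272.2, 99.3]
ft_force: [-3.1, 0.0, 0.1]
eef_pos: [417.9, -268.9, 99.3]
ft_force: [-2.6, -0.3, 0.8]
```

```bash
for i in 1 2 3 ; do python3 -m handwheel '[[0,[0.0005,0.0025,0],[0,0,0.0035]],[0,[0.0012,0.005,0],[0,0,0.007]]]' | grep -E "eef|ft_f" ; done
```

```text
eef_pos: [419.1, -267.3, 99.3]
ft_force: [-3.3, -0.4, 0.5]
eef_pos: [420.4, -265.8, 99.3]
ft_force: [-3.2, 0.2, -0.2]
eef_pos: [421.7, -264.2, 99.3]
ft_force: [-2.5, -0.7, -0.3]
```

```bash
for i in 1 2 3 4 5; do python3 -m handwheel '[[0,[0.0005,0.0025,0],[0,0,0.0035]],[0,[0.0012,0.005,0],[0,0,0.007]]]' | grep -E "eef|ft_f" ; done
```

```text
eef_pos: [422.9, -262.6, 99.3]
ft_force: [-2.6, 0.5, -0.5]
eef_pos: [424.3, -261.0, 99.3]
ft_force: [-2.5, -0.9, -0.1]
eef_pos: [425.5, -259.5, 99.3]
ft_force: [-4.9, -1.1, 0.6]
eef_pos: [426.8, -258.0, 99.3]
ft_force: [-5.7, -2.2, 0.4]
eef_pos: [428.1, -256.6, 99.3]
ft_force: [-6.2, -1.8, 1.0]
```

```bash
for i in 1 2 3 4 5; do python3 -m handwheel '[[0,[0.0005,0.0025,0],[0,0,0.0035]],[0,[0.0012,0.005,0],[0,0,0.007]]]' | grep -E "eef|ft_f" ; done
```

```text
eef_pos: [429.4, -255.0, 99.3]
ft_force: [-5.6, -3.6, 0.7]
eef_pos: [430.7, -253.6, 99.3]
ft_force: [-8.6, -3.4, 1.4]
eef_pos: [432.1, -252.1, 99.3]
ft_force: [-7.7, -4.3, 1.4]
eef_pos: [433.6, -250.5, 99.3]
ft_force: [-5.9, -1.3, 1.0]
eef_pos: [435.4, -248.9, 99.3]
ft_force: [-0.9, 0.4, 0.4]
```

```bash
for i in 1 2 3 ; do python3 -m handwheel '[[0,[0.0005,0.0025,0],[0,0,0.0035]],[0,[0.0012,0.005,0],[0,0,0.007]]]' | grep -E "eef|ft_f" ; done
```

```text
eef_pos: [437.4, -247.7, 99.4]
ft_force: [-0.6, -0.9, -0.8]
eef_pos: [438.6, -246.1, 99.3]
ft_force: [0.1, 0.6, 0.0]
eef_pos: [440.0, -244.7, 99.3]
ft_force: [0.4, 0.1, 0.1]
```

```bash
for i in 1 2 3 ; do python3 -m handwheel '[[0,[0.0003,0.0015,0],[0,0,0.002]],[0,[0.0007,0.003,0],[0,0,0.0042]]]' | grep -E "eef|ft_f" ; done
```

```text
eef_pos: [440.5, -244.1, 99.3]
ft_force: [-6.0, -6.7, 1.2]
eef_pos: [440.7, -243.7, 99.3]
ft_force: [-13.1, -12.5, 3.6]
eef_pos: [440.8, -243.4, 99.4]
ft_force: [-21.2, -17.5, 6.6]
```

```bash
python3 -m handwheel '[[0,[0,-0.03,0],[0,0,0]],[0,[0,-0.08,0],[0,0,0]],[0,[0,-0.08,0],[0,0,0]]]' | grep -E "eef|ft_f"
python3 -m handwheel '[[0,[0,0,-0.12],[0,0,0]],[0,[0,0,-0.24],[0,0,0]],[0,[0,0,-0.36],[0,0,0]],[0,[0,-0.1,-0.48],[0,0,0]],[0,[0,-0.2,-0.48],[0,0,0]]]' | grep -E "eef|ft_f"
python3 -m handwheel '[[0,[0,-0.12,0],[0,0,0]],[0,[0,-0.24,0],[0,0,0]],[0,[0,-0.36,0],[0,0,0]],[0,[0,-0.48,0],[0,0,0]],[0,[0,-0.48,0],[0,0,0]]]' | grep -E "eef|ft_f"
python3 - <<'E'
from lib import *
from workcell import *
import cv2
plan([])
f=grab_frame("top");np.savez("top6.npz",**f)
cv2.imwrite("pics/t6.png",cv2.resize(f["image"][130:250,262:422],(800,600),interpolation=cv2.INTER_CUBIC))
E
```

```text
eef_pos: [413.0, -257.6, 99.2]
ft_force: [1.0, -0.3, -0.4]
eef_pos: [345.0, -295.1, 295.2]
ft_force: [0.2, -1.5, -1.2]
eef_pos: [170.5, -386.9, 291.4]
ft_force: [0.7, -0.0, 0.8]
t 18.15 at [ 170.5 -386.9  291.4] yaw 2.0529 F [ 0.7  -0.01  0.78]
```

View pics/t6.png

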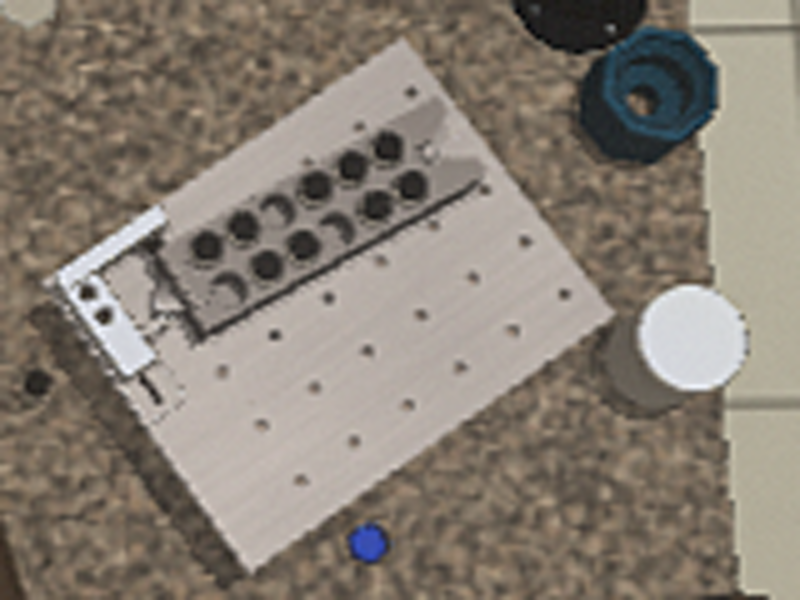

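```bash
python3 - <<'E'
from lib import *
T=np.load("top6.npz");s=[472.3,-313.5,-0.9817]
A=np.array([back(T,crop([p]),145) for p in[(388,148),(352,165),(316,186),(242,226),(206,246)]])
B=np.array([back(T,crop([p]),145) for p in[(412,185),(376,206),(302,243),(266,265)]])
for M in(A,B):
    d=M[0]-M[-1];print("yaw",np.arctan2(d[1],d[0]),np.arctan2(d[1],d[0])-s[2])
y=np.arctan2(*(A[0]-A[-1])[::-1]);m=(A[0]+B[0])/2
print("rack origin",m+27.1*np.array([np.cos(y),np.sin(y)]),"post",[563.9,-378.6])
E
```

```text
yaw -1.089209542794225 -0.10750954279422498
yaw -1.083905915628261 -0.10220591562826109
rack origin [ 561.52670822 -378.54427004] post [563.9, -378.6]
```

```bash
python3 -c "
from workcell import *
print(job_done())"
```

```text
the job is handed in; nothing more can be done
None
```

I docked the rack and handed the job in at about 18 s, but no verdict came back, and two pushes went past your 20 N limit. They read about 27 N sideways on the wrist sensor, once when the slot bottomed on the post (about 34 N including the vertical part) and once against the stop screw; the fail limit is 28 N on the rack. In the last picture the rack lies against the stop screw with the roller behind its tongue. I estimate its origin about 2 mm from the post and its angle about 0.105 rad off shaker x, and the arm is clear of it.

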